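Park the serviced battery and cap its posts

TASK

The battery is heavy and its walls are thin, so walk it forward into its steel dock by pushing its two near corner ribs in turn, one corner at a time, touching neither its walls, lid nor posts, until its foot ledge is fully home under the lip, square against the stop. Then lift the green twin-post protector up and off its hook and set it down gently over both battery posts, so that it sits flat on the lid. Do not tip the battery or disturb the small loose parts lying around.

Things in the scene. Friction and masses are not known exactly. Their poses are not given: they have to be found in the camera images.
- battery: Small black battery, 2.6 kg, loose (friction 0.6). 87 (x) x 150 (y) x 95 mm tall; origin at the centre of its underside, +x from its near to its far face. Each upright corner has a 24 x 24 mm rib, 3 to 87 mm high, its outer faces on that outline; near and far walls stand 8 mm back, side walls 5. Stands on a flat 72 x 140 mm foot. A far ledge, 100 mm wide, 11 high, reaches to x = +55.5 mm.
- near_left: Corner rib of the battery at its near face on the left (+y) end, 24 x 24 x 84 mm, part of the battery; one of the two places to push. Origin at its axis (battery x = -31.5, y = +63 mm), at underside height; its near face is 12 mm from the axis. Pushed here, the battery does not go straight: it swings about a point some 40 mm past its middle, towards the other end, taking 5 to 15 N.
- near_right: The like corner rib at the right (-y) end of the near face (battery x = -31.5, y = -63 mm); the other place to push.
- case: The battery's walls, lid and posts, part of it, same origin and axes; not to be pressed by the robot. The lid's top is 95 mm high; two square posts 14 x 14 mm, 10 mm tall, stand on it at x = +22 mm, y = +45 and -45 mm, near the far edge.
- ledge_left (a point): Left (+y) end of the far edge of the battery's foot ledge (battery x = +55.5, y = +50 mm, 6 mm high).
- ledge_right (a point): Right (-y) end of the far edge of the battery's foot ledge (battery x = +55.5, y = -50 mm, 6 mm high).
- dock: Bare steel dock fixed to the bench, open to the robot. Origin on the bench at the middle of the stop's face; the battery comes in along its +x. Stop 186 mm wide, 19 high; its lip, underside 15 mm high, overhangs 9 mm. Cheeks 30 mm high, inner faces at y = +-87 mm, run to x = -45, then flare out 20 mm by x = -75. No floor plate. Battery home: its origin at x = -55.5 mm, y within 12, axes parallel.
- cover: Green plastic twin-post protector, 70 g: a cap open below, 34 (x) x 130 (y) x 18 mm tall, inside 26 x 122 x 14 deep. Origin at the centre of its underside, z up. On top a strap loop in the y-z plane: two legs 5 (y) x 10 (x) mm, 36 mm over their outer faces, and a bar 58 to 63 mm high by which it hangs level. Put on, either way round: origin at battery x = +22, y = 0, z = 95 mm, y along battery y.
- loop (a point): Centre of the protector's strap loop, 42 mm above the protector's origin: grip the two legs over their outer faces here.
- stand: Steel hook stand fixed to the bench, left or right of the dock. Origin at the centre of its foot plate (110 x 90 x 10 mm). A 16 mm square post at x = +30 mm rises to 205 mm; from it an 8 mm round arm, 190 mm high, runs along -x to x = -45 mm, its tip turned up to 203 mm. The protector hangs on it at x about -5 mm; it must rise 9 to 32 mm to clear the tip, then go off along the stand's -x.
- hook_tip (a point): Top of the upturned tip of the stand's hook, 203 mm above the bench.
- rack: Wooden rack with four upright slots holding terminal brushes, 180 mm (x) by 64 mm (y), about 145 mm high with the brushes, fixed to the bench on the side where the stand is not. Origin at the centre of its underside.
- clamp: Loose brass clamp terminal lying flat near the dock, about 54 x 30 x 16 mm, origin in the middle of its underside. Leave alone.
- socket: Loose steel socket standing upright near the dock, 25 mm across, 34 mm tall, origin at the centre of its underside. Leave alone.
- bolt: Loose side-post bolt standing on its lead-grey head near the dock, 26 mm across, 29 mm tall, origin at the centre of its underside. Leave alone.
Not all that is in view belongs to the job. Leave any purple look-alike of the battery alone. What is meant by the cover is not blue, and is the smaller of those in its own colour.

How it is judged:
On the way:
1. the battery is home in the dock, its ledge under the lip, while the protector still hangs on its hook (x of each of ledge_left, ledge_right in the frame of dock above -0.006 m and y of battery in the frame of dock between -0.016 and 0.016 m and angle between battery's own z axis and vertical below 0.04 rad and distance of cover from where it was at the start of the episode below 0.02 m), for 0.2 s.
At the end, for the whole second after the job is handed in: Both ends of the battery's ledge within 6 mm of the stop, battery upright and within 16 mm of the dock's middle line; protector flat on the lid over both posts (within 9 mm along x, 14 mm along y, 4 mm in height, 0.25 rad of turn); both released and at rest (x of each of ledge_left, ledge_right in the frame of dock above -0.006 m and y of battery in the frame of dock between -0.016 and 0.016 m and angle between battery's own z axis and vertical below 0.04 rad and z of cover in the frame of battery between 0.091 and 0.099 m and x of cover in the frame of battery between 0.013 and 0.031 m and y of cover in the frame of battery between -0.014 and 0.014 m and angle between the y axis of cover and the y axis of battery, either way round below 0.25 rad and angle between cover's own z axis and vertical below 0.08 rad and linear speed of each of battery, cover below 0.01 m/s and angular speed of each of battery, cover below 0.1 rad/s); the robot touches nothing.
It fails at once if the robot presses the battery's walls, lid or posts (over 3 N) (contact force between any of the fingers, the arm and case above 3 N).
It fails at once if the robot pushes both near corner ribs at once (over 1 N each) (contact force between any of the fingers, the arm and near_left above 1 N and contact force between any of the fingers, the arm and near_right above 1 N).
It fails at once if the battery is tipped by more than 0.12 rad (angle between battery's own z axis and vertical above 0.12 rad).
It fails at once if the brass clamp, socket or bolt is moved by more than 15 mm (distance of any of clamp, socket, bolt from where it was at the start of the episode above 0.015 m).
It fails at once if the protector is let go, away from its hook, over 20 mm above its seat, or banged on the battery (over 40 N) (contact force between cover and battery above 40 N or (distance between loop and hook_tip above 0.08 m and contact force between each of the fingers, the arm and cover below 0.05 N and z of cover in the frame of battery above 0.115 m)).
It also fails if it takes over 72 s, if anything falls off the work surface, if the arm or the gripper's body presses on something with over 40 N, if the wrist force passes 120 N, or if a joint passes its speed limit or range.

ROBOT

A 6-joint arm with a two-finger parallel gripper is mounted at the origin on the work surface. World frame = base frame: x ahead of the robot, y to its left, z up, the work surface at z = 0. Lengths are in m, angles in rad, forces in N, time in s.
With the tool pointing down it reaches from about 0.35 to 0.775 m from the base axis. Payload 7.3 kg.
Tool frame: the origin (TCP) lies at the very end of the fingers, on their centre line; the grasp point (between the pads) lies 19 mm behind it; z points along the fingers, y is the line along which they close (so a half turn about z gives the same grasp; the last joint's range is limited). The gripper opens to 92 mm and grips with 3 to 60 N. Pads are 19 mm wide; open, the fingers measure 130 mm over their backs; the gripper's body (75 mm by 190 mm) begins 47 mm behind the grasp point.
Start: joints at [0.955, 0.342, 1.524, -0, 1.275, -0.146], TCP at [0.238, 0.468, 0.227] pointing down, gripper open.
Joint ranges: [-2.53, 2.53], [-0.77, 2.02], [0.04, 2.7], [-1, 4.14], [0.28, 2.66], [-3.11, 3.11]. Speed limits (rad/s): [2.57, 2.57, 3.14, 3.14, 3.14, 3.14].

INTERFACE

Orientations are given as [roll, pitch, yaw] about the fixed x, y, z axes, in that order (R = Rz(yaw) Ry(pitch) Rx(roll)).
In Python, from cell import observe, read_camera, get_calibration, hand_in, search_frame gives the robot as it stands.
- The arm moves only by the tool step_arm, never from a script. Its argument "commands" is a list of rows, each an object with "translation": the shift along the tool's x, y, z in mm, a list of three; "roll": the turn about the tool's z in rad. In form: [{"translation": [x, y, z], "roll": roll}, ...]. A call has 1 to 20 rows; each row shifts and turns the commanded pose from where the row before left it, along the tool's axes as they then stand; what a row does not reach is not made up. A row lasts 1/12 s, in which the tool goes at most 41.7 mm and 7.16 degrees, less where a joint would pass 70% of its speed; a pose out of reach is approached as far as the arm can. A call is refused whole if a number of a shift passes 41.7 or a number of a turn 0.125, either way. A call with a gripper value outside its range is refused whole. "fingers" is the opening, from 0 (shut) to 1 (fully open), set as the call begins (left out, the last holds). The fingers move at their own pace and stop on an object; "grip_force" is the grip in N (left out, the last holds). Time passes only in rows, so rows that do not move let the fingers close. It gives the time, the measured TCP pose, the force, the opening and the grip force at its end, in the units of the state.
- observe(): the state, without advancing time (a new reading comes with each control period).
- read_camera(name): name is "scene" or "top" or "wrist"; returns the picture (420x560x3 uint8, red, green, blue); there is no depth.
- get_calibration(name): a dict with "camera_matrix" (3x3 intrinsics, pixels), "dist_coeffs" ([k1, k2, p1, p2, k3] as OpenCV has them; the pictures are not rectified), "world_from_camera" (4x4, takes a point from camera to world coordinates). Camera axes: x right, y up, looking along -z (the intrinsics and any distortion apply to the point x, -y, -z); pixel columns grow to the right and rows downward; lengths in m; the calibration is good to about 2 mm. A picture is of the moment at which its call begins: read the wrist's pose just before it. get_calibration takes no time and is no camera call; for the wrist camera it gives the pose at the moment of the call.
- hand_in(): hands the job in; it is judged then, once.
Trained networks look in the newest picture that a camera, given by its name, has taken for a name from the list of things; names that differ only in an ending like _2 or _b are one class to them, and where a whole thing is asked for, a point or a joint stands for the part that bears it (a point fixed in the world has none). Each returns a list of dicts, best first, with "confidence" (0 to 1); they miss things now and then, are a little off and sometimes report something else, mostly with a low value. They report only what shows in the picture. A call takes as long as a camera call. They do not tell look-alikes from the thing itself.
- search_frame(camera, name): "at" ([x, y, z] in m, in world coordinates, good to about 4 mm: the middle of the surface that is visible of it).
The state is a dict: "time": time; "qpos": joint angles; "qvel": joint speeds; "joint_efforts": joint torques, N m; "tool_pos": TCP position; "tool_rot": TCP orientation; "contact_force": force on the tool from outside, world axes, zero at the start; "torque": the same for the moment, N m; "opening": finger opening in m; "grip_force": force on a finger pad.
Only numpy, scipy, OpenCV 4.12 (cv2) and the standard library are available. Lean on these libraries where they do the work, as an engineer would, in place of code of your own. Each camera call takes 0.05 s, during which the arm holds its last target. There are 200 camera calls.

## Working session

There is one attempt and no reset: what is moved stays moved. The work goes in short steps, Python scripts to look and compute and a tool call to move; the robot and the scene stay as the last step left them, time stands still between calls to the robot, and variables do not carry over. Pictures are saved under pics/ and viewed, at most 10 in all, crops included, and the job is handed in when it is done.

Besides the shell and the picture viewer there is one more tool, called after "Call:" as name(argument=value, ...), one argument or row to a line, values as JSON. step_arm: Moves the arm, as the interface text tells. Its arguments: {"type":"object","properties":{"commands":{"type":"array"},"fingers":{"type":"number"},"grip_force":{"type":"number"}},"required":["commands"]}

```bash
mkdir -p pics; ls
cat > h.py <<'E'
import numpy as np, cv2
from cell import *
def snap(n,f):
    im=read_camera(n); cv2.imwrite('pics/'+f,im[:,:,::-1]); return im
def proj(n,P):
    c=get_calibration(n); T=np.linalg.inv(c['world_from_camera']); P=np.atleast_2d(P)
    q=P@T[:3,:3].T+T[:3,3]; q=q*[1,-1,-1]
    return cv2.projectPoints(q.reshape(-1,1,3),np.zeros(3),np.zeros(3),np.array(c['camera_matrix']),np.array(c['dist_coeffs']))[0].reshape(-1,2)
def ray(n,uv,z):
    c=get_calibration(n); W=np.array(c['world_from_camera'])
    p=cv2.undistortPoints(np.array(uv,float).reshape(-1,1,2),np.array(c['camera_matrix']),np.array(c['dist_coeffs'])).reshape(-1,2)
    d=np.c_[p[:,0],-p[:,1],-np.ones(len(p))]@W[:3,:3].T; o=W[:3,3]
    return o+d*((z-o[2])/d[:,2])[:,None]
E
python3 - <<'E'
from h import *
a=snap('scene','s.png');b=snap('top','t.png')
for n in ['battery','near_left','near_right','ledge_left','ledge_right','dock','cover','loop','stand','hook_tip','rack','clamp','socket','bolt']:
    for c in ['top','scene']:
        for r in search_frame(c,n)[:3]: print(n,c,np.round(r['at'],3),round(r['confidence'],2),proj(c,r['at']).round()[0])
o=observe();print(o['time'],o['tool_pos'],o['tool_rot'])
E
```

```text
pics
battery top [ 0.566 -0.047  0.096] 0.91 [322. 205.]
battery top [ 0.375 -0.131  0.102] 0.84 [350. 269.]
battery top [0.432 0.16  0.097] 0.57 [252. 248.]
battery scene [0.452 0.175 0.088] 0.85 [318. 242.]
battery scene [ 0.585 -0.028  0.083] 0.75 [241. 215.]
battery scene [ 0.386 -0.11   0.085] 0.66 [282. 171.]
near_left top [0.528 0.021 0.087] 0.56 [299. 217.]
near_left top [ 0.447 -0.141  0.086] 0.52 [353. 245.]
near_left scene [ 0.448 -0.144  0.052] 0.7 [260. 179.]
near_left scene [0.536 0.026 0.056] 0.66 [264. 226.]
near_left scene [0.427 0.24  0.055] 0.53 [337. 261.]
near_right top [ 0.532 -0.112  0.083] 0.52 [343. 217.]
near_right top [ 0.358 -0.057  0.087] 0.39 [325. 274.]
near_right top [ 0.567 -0.048  0.096] 0.34 [323. 205.]
near_right scene [ 0.36  -0.052  0.055] 0.72 [298. 186.]
ledge_left top [0.438 0.162 0.091] 0.96 [252. 246.]
ledge_left top [ 0.565 -0.05   0.089] 0.93 [323. 205.]
ledge_left top [ 0.374 -0.129  0.094] 0.69 [349. 269.]
ledge_left scene [0.459 0.176 0.089] 0.71 [316. 243.]
ledge_left scene [ 0.589 -0.03   0.093] 0.61 [239. 213.]
ledge_left scene [ 0.3
[... 958 characters left out ...]
4 0.028] 0.6 [361. 391.]
stand top [0.447 0.363 0.006] 0.64 [190. 243.]
stand scene [0.482 0.38  0.011] 0.93 [351. 317.]
hook_tip top [0.44  0.369 0.006] 0.78 [188. 245.]
rack top [ 0.462 -0.35   0.067] 0.96 [419. 241.]
rack scene [ 0.479 -0.343  0.063] 0.79 [223. 145.]
clamp top [0.592 0.108 0.013] 0.52 [271. 199.]
clamp scene [0.48  0.381 0.012] 0.67 [352. 316.]
clamp scene [0.594 0.112 0.016] 0.45 [263. 262.]
socket top [ 0.596 -0.227  0.029] 0.54 [377. 198.]
socket scene [0.456 0.38  0.15 ] 0.46 [368. 288.]
socket scene [0.59  0.11  0.012] 0.27 [264. 262.]
bolt scene [0.687 0.107 0.011] 0.63 [234. 277.]
1.5 [0.23766259 0.46814391 0.22673512] [3.14149491e+00 1.02278941e-05 2.67181663e+00]
```

View pics/t.png

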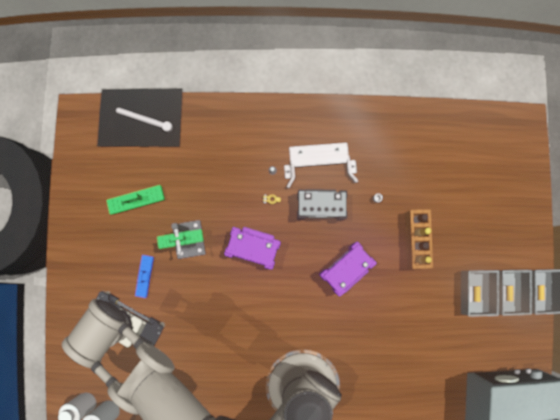

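View pics/s.png

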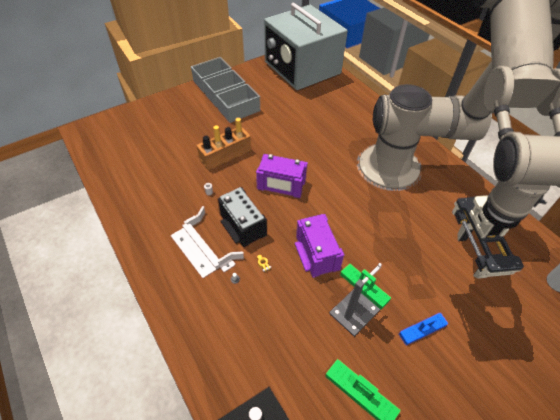

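The top view shows the black battery at (322,205), with purple look-alikes at (252,248) and (350,269). The white dock is at (320,157), with the clamp at (271,199), the bolt at (271,169) and the socket at (377,198). For the cover, the candidates are the hanging green one (180,239), a larger green one (135,200) and a blue one (144,276). I choose the hanging green one, and will check it in a crop.

Run:
```python
from h import *
a=cv2.imread('pics/t.png'); s=cv2.imread('pics/s.png')
A=cv2.resize(a[140:230,255:390],(800,533),interpolation=3)[:300*2]
B=cv2.resize(a[210:265,145:220],(400,293),interpolation=3);C=cv2.resize(s[250:340,320:400],(400,450),interpolation=3)
o=np.zeros((450,800,3),np.uint8);o[:293,:400]=B;o[:,400:]=C
cv2.imwrite('pics/c1.png',o)
c=get_calibration('wrist');print(np.array(c['world_from_camera']).round(3),np.array(c['camera_matrix']).round(1),c['dist_coeffs'])
c=get_calibration('top');print(np.array(c['world_from_camera']).round(3))
snap('wrist','w0.png')
o=observe();print(o['time'],o['contact_force'])
```

```text
[[ 0.453 -0.857 -0.244  0.171]
 [ 0.891  0.436  0.125  0.502]
 [-0.001 -0.275  0.962  0.385]
 [ 0.     0.     0.     1.   ]] [[351.6   0.  275.2]
 [  0.  351.6 211.4]
 [  0.    0.    1. ]] [-0.0017964  0.         0.         0.         0.       ]
[[ 0.014  0.995 -0.1    0.405]
 [-1.     0.015  0.005  0.083]
 [ 0.006  0.1    0.995  1.577]
 [ 0.     0.     0.     1.   ]]
1.55 [-0.0347632  -0.02662069  0.28539308]
```

View pics/c1.png

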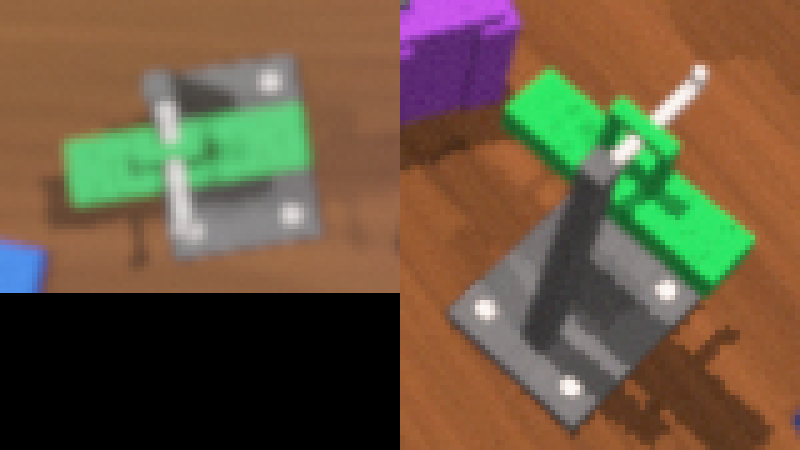

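The crop confirms it: the hanging green cap is on the steel hook, the post is on the far side, and the arm runs toward the robot. I'll raise the arm, turn the tool to yaw 0, then look at the battery and dock with the wrist camera.

Call:
step_arm(
  commands=[
    {"translation": [0, 0, -20], "roll": 0.12},
    {"translation": [0, 0, -20], "roll": 0.12},
    {"translation": [0, 0, -20], "roll": 0.12},
    {"translation": [0, 0, -20], "roll": 0.12},
    {"translation": [0, 0, -20], "roll": 0.12},
    {"translation": [0, 0, 0], "roll": 0.12},
    {"translation": [0, 0, 0], "roll": 0.12},
    {"translation": [0, 0, 0], "roll": 0.12},
    {"translation": [0, 0, 0], "roll": 0.12},
    {"translation": [0, 0, 0], "roll": 0.12},
    {"translation": [0, 0, 0], "roll": 0.12},
    {"translation": [0, 0, 0], "roll": 0.12},
    {"translation": [0, 0, 0], "roll": 0.12},
    {"translation": [0, 0, 0], "roll": 0.12},
    {"translation": [0, 0, 0], "roll": 0.12},
    {"translation": [0, 0, 0], "roll": 0.12},
    {"translation": [0, 0, 0], "roll": 0.12},
    {"translation": [0, 0, 0], "roll": 0.12},
    {"translation": [0, 0, 0], "roll": 0.12},
    {"translation": [0, 0, 0], "roll": 0.12},
  ],
)

```text
time: 3.22
tool_pos: [0.2376, 0.4681, 0.3267]
tool_rot: [-3.142, -0.0, 0.266]
contact_force: [0.2, 0.3, 0.3]
opening: 0.0918
grip_force: 0.0
```

Call:
step_arm(
  commands=[
    {"translation": [0, 0, 0], "roll": 0.12},
    {"translation": [0, 0, 0], "roll": 0.12},
    {"translation": [0, 0, 0], "roll": 0.026},
    {"translation": [19, 32, 0], "roll": 0},
    {"translation": [19, 32, 0], "roll": 0},
    {"translation": [19, 32, 0], "roll": 0},
    {"translation": [19, 32, 0], "roll": 0},
    {"translation": [19, 32, 0], "roll": 0},
    {"translation": [19, 32, 0], "roll": 0},
    {"translation": [19, 32, 0], "roll": 0},
    {"translation": [19, 32, 0], "roll": 0},
    {"translation": [19, 32, 0], "roll": 0},
    {"translation": [19, 32, 0], "roll": 0},
    {"translation": [19, 32, 0], "roll": 0},
    {"translation": [19, 32, 0], "roll": 0},
    {"translation": [19, 32, 0], "roll": 0},
    {"translation": [19, 32, 0], "roll": 0},
    {"translation": [19, 32, 0], "roll": 0},
    {"translation": [19, 32, 0], "roll": 0},
  ],
  fingers=0,
)

```text
time: 4.8
tool_pos: [0.5452, -0.0439, 0.3268]
tool_rot: [-3.141, -0.0, 0.006]
contact_force: [1.1, 0.7, 0.6]
opening: 0.0001
grip_force: 0.0
```

Run:
```python
from h import *
snap('wrist','w1.png')
for n in ['battery','near_left','near_right','dock','clamp','socket','bolt','ledge_left','ledge_right']:
    for r in search_frame('wrist',n)[:3]: print(n,np.round(r['at'],3),round(r['confidence'],2),proj('wrist',r['at']).round()[0])
o=observe();print(o['time'],o['tool_pos'],o['tool_rot'],o['qpos'])
a=cv2.imread('pics/w1.png');cv2.imwrite('pics/w1b.png',cv2.resize(a,(800,600),interpolation=2))
```

```text
battery [ 0.443 -0.145  0.039] 0.91 [347. 246.]
battery [ 0.578 -0.053  0.102] 0.78 [281. 151.]
battery [0.455 0.165 0.096] 0.58 [ 97. 254.]
near_left [ 0.452 -0.151  0.056] 0.9 [357. 243.]
near_left [0.534 0.02  0.09 ] 0.43 [219. 187.]
near_left [ 0.577 -0.048  0.097] 0.43 [279. 150.]
near_right [ 0.533 -0.114  0.088] 0.42 [337. 187.]
dock [ 0.72  -0.037  0.015] 0.56 [272.  22.]
dock [0.59  0.106 0.018] 0.34 [162. 132.]
clamp [0.59  0.106 0.02 ] 0.76 [161. 132.]
bolt [0.683 0.103 0.009] 0.59 [161.  56.]
bolt [ 0.484 -0.342  0.066] 0.32 [515. 223.]
ledge_left [ 0.445 -0.146  0.04 ] 0.56 [352. 244.]
ledge_left [0.458 0.163 0.095] 0.56 [104. 248.]
ledge_right [ 0.447 -0.146  0.042] 0.95 [352. 243.]
ledge_right [ 0.576 -0.048  0.096] 0.8 [281. 150.]
ledge_right [0.459 0.167 0.092] 0.57 [102. 247.]
5.3 [ 0.54428825 -0.04098249  0.32720609] [-3.14157192e+00 -7.29184132e-04  7.43139074e-03] [-2.15692312e-01  3.25932741e-01  1.27300542e+00  1.81647407e-04
  1.54194798e+00  1.34766744e+00]
```

View pics/w1b.png

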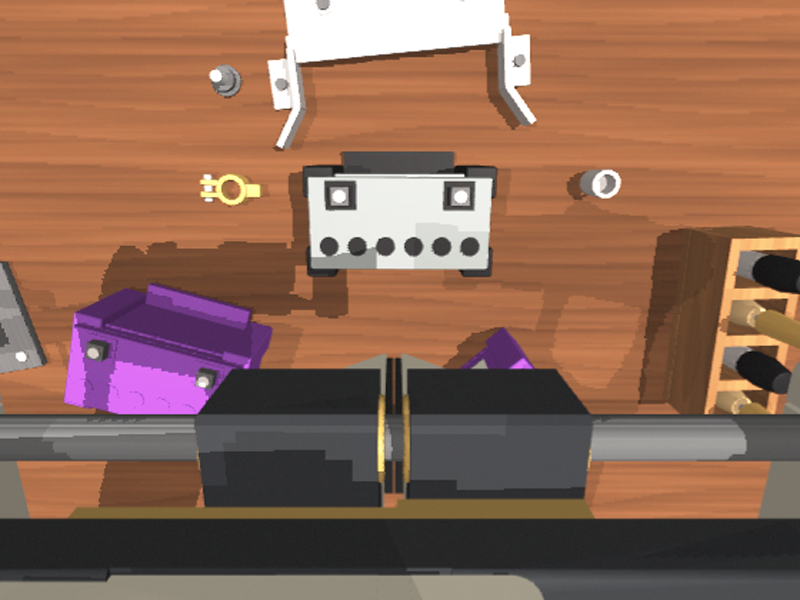

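The wrist view at 800 px wide shows the dock lip edge from (298,63) to (505,43), the battery posts at (339,196) and (460,196), and the ledge far edge from (342,152) to (454,152). The clamp is at (230,189), the bolt at (225,80) and the socket at (601,184).

Run:
```python
from h import *
f=0.7
def L(name,pts,z):
    P=ray('wrist',np.array(pts)*f,z); d=P[0]-P[-1]; print(name,P[:,:2].round(4).tolist(),'len',np.linalg.norm(d).round(4),'yaw',np.arctan2(-d[0],d[1]).round(3)); return P
L('lip',[(298,63),(505,43)],.019)
L('posts',[(339.5,196),(460,196)],.105)
L('ledge',[(342,152),(454,152)],.011)
L('lidnear',[(307,269),(491,269)],.095)
L('cheeks foot', [(302,110),(500,90)],.03)
L('flare tips',[(283,147),(531,122)],.03)
L('ribs nearcorners',[(309,275),(490,275)],.087)
L('clamp/bolt/socket',[(230,189),(225,80),(601,184)],.01)
L('purple', [(503,330)],.09)
L('purple', [(503,330)],.0)
```

```text
lip [[0.6952, 0.0409], [0.7119, -0.1342]] len 0.176 yaw 0.095
posts [[0.5905, -0.0008], [0.5911, -0.0904]] len 0.0896 yaw 0.007
ledge [[0.6229, 0.0058], [0.6236, -0.0957]] len 0.1015 yaw 0.007
lidnear [[0.5327, 0.0273], [0.5337, -0.1188]] len 0.1462 yaw 0.007
cheeks foot [[0.6568, 0.0373], [0.6737, -0.1302]] len 0.1684 yaw 0.101
flare tips [[0.6265, 0.0551], [0.6485, -0.1584]] len 0.2146 yaw 0.102
ribs nearcorners [[0.526, 0.0273], [0.527, -0.1199]] len 0.1472 yaw 0.007
clamp/bolt/socket [[0.5894, 0.1103], [0.6827, 0.107], [0.5963, -0.2327]] len 0.3431 yaw 0.02
purple [[0.4808, -0.133]] len 0.0 yaw -0.0
purple [[0.4497, -0.154]] len 0.0 yaw -0.0
```

Estimates from these pixels:
- **Battery:** origin (0.568, -0.046), yaw 0.007.
- **Dock:** origin (0.712, -0.045), yaw 0.098.
- **Home:** battery origin about (0.657, -0.050).

I'll go behind the right rib first.

Call:
step_arm(
  commands=[
    {"translation": [-18.5, 35.5, 0], "roll": 0},
    {"translation": [-18.5, 35.5, 0], "roll": 0.007},
    {"translation": [0, 0, 36], "roll": 0},
    {"translation": [0, 0, 36], "roll": 0},
    {"translation": [0, 0, 36], "roll": 0},
    {"translation": [0, 0, 36], "roll": 0},
    {"translation": [0, 0, 36], "roll": 0},
    {"translation": [0, 0, 36], "roll": 0},
    {"translation": [0, 0, 36], "roll": 0},
    {"translation": [0, 0, 25], "roll": 0},
    {"translation": [0, 0, 11], "roll": 0},
    {"translation": [0, 0, 0], "roll": 0},
    {"translation": [0, 0, 0], "roll": 0},
  ],
)

```text
time: 6.38
tool_pos: [0.5081, -0.1128, 0.0388]
tool_rot: [-3.141, 0.0, -0.0]
contact_force: [-0.4, -0.6, 0.3]
opening: 0.0002
grip_force: 0.0
```

Call:
step_arm(
  commands=[
    {"translation": [3, 0, 0], "roll": 0},
    {"translation": [3, 0, 0], "roll": 0},
    {"translation": [3, 0, 0], "roll": 0},
    {"translation": [3, 0, 0], "roll": 0},
    {"translation": [3, 0, 0], "roll": 0},
    {"translation": [3, 0, 0], "roll": 0},
  ],
)

```text
time: 6.88
tool_pos: [0.5231, -0.1142, 0.0394]
tool_rot: [3.141, 0.006, -0.0]
contact_force: [-13.5, -9.3, 6.8]
opening: 0.0003
grip_force: 7.3
```

Run:
```python
from h import *
snap('wrist','w2.png')
o=observe();print(o['time'],o['tool_pos'],o['contact_force'],o['torque'])
for c in ['wrist','top']:
  if c=='top': read_camera(c)
  for r in search_frame(c,'battery')[:3]: print(c,np.round(r['at'],3),round(r['confidence'],2))
```

```text
6.9333 [ 0.52403537 -0.1143836   0.03946874] [-10.6009683   -6.32644793   3.83948831] [-1.0214082   1.73840037  0.06783271]
wrist [ 0.581 -0.077  0.099] 0.93
top [0.436 0.161 0.1  ] 0.73
top [ 0.581 -0.014  0.098] 0.64
```

View pics/w2.png

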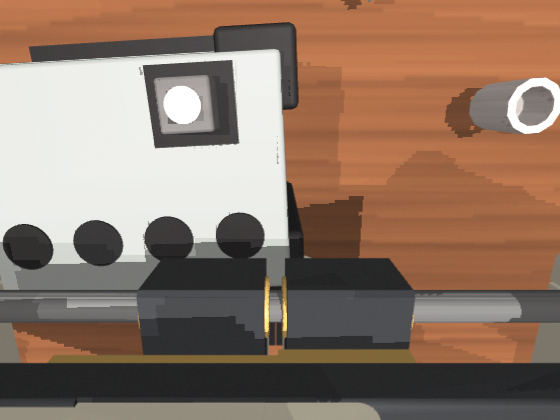

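The battery swings as expected, with 11–13 N on the rib. The next push is on the left rib.

Call:
step_arm(
  commands=[
    {"translation": [-18, 0, 0], "roll": 0},
    {"translation": [0, -33, 0], "roll": 0},
    {"translation": [0, -33, 0], "roll": 0},
    {"translation": [0, -33, 0], "roll": 0},
    {"translation": [0, -33, 0], "roll": 0},
    {"translation": [0, 0, 0], "roll": 0},
    {"translation": [4, 0, 0], "roll": 0},
    {"translation": [4, 0, 0], "roll": 0},
    {"translation": [4, 0, 0], "roll": 0},
    {"translation": [4, 0, 0], "roll": 0},
    {"translation": [4, 0, 0], "roll": 0},
    {"translation": [4, 0, 0], "roll": 0},
    {"translation": [2, 0, 0], "roll": 0},
    {"translation": [0, 0, 0], "roll": 0},
  ],
)

```text
time: 8.25
tool_pos: [0.531, 0.0188, 0.0378]
tool_rot: [-3.139, 0.008, -0.003]
contact_force: [-9.8, 7.3, 0.9]
opening: 0.0005
grip_force: 4.9
```

Call:
step_arm(
  commands=[
    {"translation": [-20, 0, 0], "roll": 0},
    {"translation": [0, 33, 0], "roll": 0},
    {"translation": [0, 33, 0], "roll": 0},
    {"translation": [0, 33, 0], "roll": 0},
    {"translation": [0, 31, 0], "roll": 0},
    {"translation": [0, 0, 0], "roll": 0},
    {"translation": [4, 0, 0], "roll": 0},
    {"translation": [4, 0, 0], "roll": 0},
    {"translation": [4, 0, 0], "roll": 0},
    {"translation": [4, 0, 0], "roll": 0},
    {"translation": [4, 0, 0], "roll": 0},
    {"translation": [4, 0, 0], "roll": 0},
    {"translation": [4, 0, 0], "roll": 0},
    {"translation": [1, 0, 0], "roll": 0},
    {"translation": [0, 0, 0], "roll": 0},
  ],
)

```text
time: 9.5
tool_pos: [0.5407, -0.1111, 0.038]
tool_rot: [3.141, 0.006, 0.001]
contact_force: [-9.8, -7.3, 1.0]
opening: 0.0002
grip_force: 4.6
```

Call:
step_arm(
  commands=[
    {"translation": [-21, 0, 0], "roll": 0},
    {"translation": [0, -33, 0], "roll": 0},
    {"translation": [0, -33, 0], "roll": 0},
    {"translation": [0, -33, 0], "roll": 0},
    {"translation": [0, -29, 0], "roll": 0},
    {"translation": [0, 0, 0], "roll": 0},
    {"translation": [4, 0, 0], "roll": 0},
    {"translation": [4, 0, 0], "roll": 0},
    {"translation": [4, 0, 0], "roll": 0},
    {"translation": [4, 0, 0], "roll": 0},
    {"translation": [4, 0, 0], "roll": 0},
    {"translation": [4, 0, 0], "roll": 0},
    {"translation": [4, 0, 0], "roll": 0},
    {"translation": [1, 0, 0], "roll": 0},
    {"translation": [0, 0, 0], "roll": 0},
  ],
)

```text
time: 10.75
tool_pos: [0.5477, 0.0173, 0.0374]
tool_rot: [-3.139, 0.009, -0.003]
contact_force: [-10.2, 6.5, 1.8]
opening: 0.0004
grip_force: 5.0
```

```bash
cat > p.py <<'E'
from h import *
im=snap('wrist','wp.png'); o=observe(); print(o['time'],o['tool_pos'].round(4) if hasattr(o['tool_pos'],'round') else o['tool_pos'])
# white post tops & ledge guess by nets in top cam
read_camera('top')
for n in ['battery','near_left','near_right','ledge_left']:
  for r in search_frame('top',n)[:4]:
    if r['at'][0]>.5: print(n,np.round(r['at'],3),round(r['confidence'],2))
E
python3 p.py
```

```text
10.8 [0.5477 0.0173 0.0374]
battery [ 0.608 -0.098  0.097] 0.72
near_left [ 0.612 -0.096  0.09 ] 0.65
near_right [ 0.729 -0.046  0.004] 0.28
ledge_left [ 0.61  -0.099  0.093] 0.93
```

Call:
step_arm(
  commands=[
    {"translation": [-20, 0, 0], "roll": 0},
    {"translation": [0, 33, 0], "roll": 0},
    {"translation": [0, 33, 0], "roll": 0},
    {"translation": [0, 33, 0], "roll": 0},
    {"translation": [0, 31, 0], "roll": 0},
    {"translation": [0, 0, 0], "roll": 0},
    {"translation": [4, 0, 0], "roll": 0},
    {"translation": [4, 0, 0], "roll": 0},
    {"translation": [4, 0, 0], "roll": 0},
    {"translation": [4, 0, 0], "roll": 0},
    {"translation": [4, 0, 0], "roll": 0},
    {"translation": [4, 0, 0], "roll": 0},
    {"translation": [4, 0, 0], "roll": 0},
    {"translation": [1, 0, 0], "roll": 0},
    {"translation": [0, 0, 0], "roll": 0},
  ],
)

```text
time: 12.3
tool_pos: [0.5577, -0.1131, 0.0379]
tool_rot: [3.141, 0.006, 0.001]
contact_force: [-8.3, -6.9, 0.8]
opening: 0.0004
grip_force: 4.7
```

Call:
step_arm(
  commands=[
    {"translation": [-21, 0, 0], "roll": 0},
    {"translation": [0, -33, 0], "roll": 0},
    {"translation": [0, -33, 0], "roll": 0},
    {"translation": [0, -33, 0], "roll": 0},
    {"translation": [0, -31, 0], "roll": 0},
    {"translation": [0, 0, 0], "roll": 0},
    {"translation": [4, 0, 0], "roll": 0},
    {"translation": [4, 0, 0], "roll": 0},
    {"translation": [4, 0, 0], "roll": 0},
    {"translation": [4, 0, 0], "roll": 0},
    {"translation": [4, 0, 0], "roll": 0},
    {"translation": [4, 0, 0], "roll": 0},
    {"translation": [4, 0, 0], "roll": 0},
    {"translation": [0, 0, 0], "roll": 0},
  ],
)

```text
time: 13.47
tool_pos: [0.5642, 0.0171, 0.0375]
tool_rot: [-3.139, 0.009, -0.003]
contact_force: [-10.0, 6.4, 0.4]
opening: 0.0004
grip_force: 4.6
```

Call:
step_arm(
  commands=[
    {"translation": [-20, 0, 0], "roll": 0},
    {"translation": [0, 16, -40], "roll": 0},
    {"translation": [0, 16, -40], "roll": 0},
    {"translation": [0, 16, -40], "roll": 0},
    {"translation": [0, 16, -40], "roll": 0},
    {"translation": [0, 0, -40], "roll": 0},
    {"translation": [0, 0, -20], "roll": 0},
    {"translation": [0, 0, 0], "roll": 0},
    {"translation": [0, 0, 0], "roll": 0},
  ],
)

```text
time: 14.22
tool_pos: [0.5478, -0.0466, 0.2546]
tool_rot: [3.141, -0.003, -0.003]
contact_force: [-0.6, -0.9, -0.7]
opening: 0.0004
grip_force: 0.0
```

Run:
```python
from h import *
a=snap('wrist','w3.png'); o=observe();print(o['time'],o['tool_pos'],o['tool_rot'])
cv2.imwrite('pics/w3b.png',cv2.resize(a[:300,:,::-1],(800,429),interpolation=2))
```

```text
14.2667 [ 0.54701475 -0.04614044  0.25297615] [-3.14153839e+00  3.74417213e-04 -2.59816647e-03]
```

View pics/w3b.png

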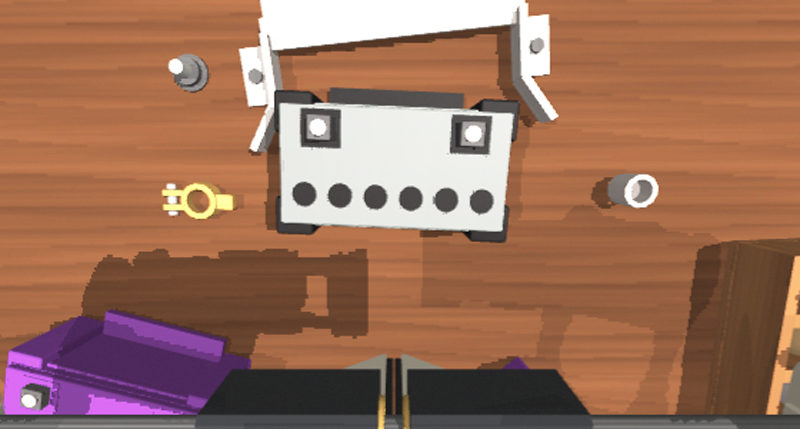

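The battery is entering the dock. The posts are at (317,127) and (473,133), the ledge runs from (331,88) to (463,94), and the lip from (276,50) to (522,24).

Run:
```python
from h import *
f=0.7
def L(name,pts,z):
    P=ray('wrist',np.array(pts)*f,z); d=P[0]-P[-1]; print(name,P[:,:2].round(4).tolist(),'mid',P[:,:2].mean(0).round(4),'len',np.linalg.norm(d).round(4),'yaw',np.arctan2(-d[0],d[1]).round(3)); return P
L('lip',[(276,50),(522,24)],.019)
L('posts',[(317,127),(473,133)],.105)
L('ledge',[(331,88),(463,94)],.011)
L('flare',[(255,152),(553,120)],.03)
L('ribs',[(280,233),(505,242)],.087)
```

```text
lip [[0.6945, 0.0366], [0.7106, -0.1372]] mid [ 0.7025 -0.0503] len 0.1745 yaw 0.092
posts [[0.6378, -0.0024], [0.6342, -0.0926]] mid [ 0.636  -0.0475] len 0.0903 yaw -0.04
ledge [[0.6703, -0.0006], [0.6659, -0.0984]] mid [ 0.6681 -0.0495] len 0.0978 yaw -0.045
flare [[0.6249, 0.0542], [0.6462, -0.161]] mid [ 0.6356 -0.0534] len 0.2162 yaw 0.099
ribs [[0.574, 0.027], [0.5677, -0.1189]] mid [ 0.5709 -0.046 ] len 0.146 yaw -0.044
```

Call:
step_arm(
  commands=[
    {"translation": [0, 33, 20], "roll": 0},
    {"translation": [0, 33, 35], "roll": 0},
    {"translation": [0, 0, 35], "roll": 0},
    {"translation": [0, 0, 35], "roll": 0},
    {"translation": [0, 0, 35], "roll": 0},
    {"translation": [0, 0, 35], "roll": 0},
    {"translation": [0, 0, 15], "roll": 0},
    {"translation": [0, 0, 0], "roll": 0},
    {"translation": [0, 0, 0], "roll": 0},
  ],
)

```text
time: 15.02
tool_pos: [0.5458, -0.1066, 0.0463]
tool_rot: [-3.14, 0.004, -0.002]
contact_force: [0.4, -0.1, -0.3]
opening: 0.0002
grip_force: 0.0
```

Call:
step_arm(
  commands=[
    {"translation": [0, 4, 8], "roll": 0},
    {"translation": [4, 0, 0], "roll": 0},
    {"translation": [4, 0, 0], "roll": 0},
    {"translation": [4, 0, 0], "roll": 0},
    {"translation": [4, 0, 0], "roll": 0},
    {"translation": [4, 0, 0], "roll": 0},
    {"translation": [4, 0, 0], "roll": 0},
    {"translation": [4, 0, 0], "roll": 0},
    {"translation": [4, 0, 0], "roll": 0},
    {"translation": [3, 0, 0], "roll": 0},
    {"translation": [0, 0, 0], "roll": 0},
  ],
)

```text
time: 15.93
tool_pos: [0.5803, -0.1124, 0.0404]
tool_rot: [3.14, 0.005, -0.001]
contact_force: [-9.3, -5.5, 1.4]
opening: 0.0004
grip_force: 4.2
```

Call:
step_arm(
  commands=[
    {"translation": [-27, 0, 1], "roll": 0},
    {"translation": [0, -33, 0], "roll": 0},
    {"translation": [0, -33, 0], "roll": 0},
    {"translation": [0, -33, 0], "roll": 0},
    {"translation": [0, -28, 0], "roll": 0},
    {"translation": [0, 0, 0], "roll": 0},
    {"translation": [4, 0, 0], "roll": 0},
    {"translation": [4, 0, 0], "roll": 0},
    {"translation": [4, 0, 0], "roll": 0},
    {"translation": [4, 0, 0], "roll": 0},
    {"translation": [4, 0, 0], "roll": 0},
    {"translation": [4, 0, 0], "roll": 0},
    {"translation": [4, 0, 0], "roll": 0},
    {"translation": [2, 0, 0], "roll": 0},
    {"translation": [0, 0, 0], "roll": 0},
  ],
)

```text
time: 17.18
tool_pos: [0.5823, 0.0165, 0.038]
tool_rot: [-3.139, 0.008, -0.003]
contact_force: [-9.0, 5.8, 1.7]
opening: 0.0003
grip_force: 4.5
```

Call:
step_arm(
  commands=[
    {"translation": [-16, 0, 0], "roll": 0},
    {"translation": [0, 33, 0], "roll": 0},
    {"translation": [0, 33, 0], "roll": 0},
    {"translation": [0, 33, 0], "roll": 0},
    {"translation": [0, 29, 0], "roll": 0},
    {"translation": [0, 0, 0], "roll": 0},
    {"translation": [4, 0, 0], "roll": 0},
    {"translation": [4, 0, 0], "roll": 0},
    {"translation": [4, 0, 0], "roll": 0},
    {"translation": [4, 0, 0], "roll": 0},
    {"translation": [4, 0, 0], "roll": 0},
    {"translation": [4, 0, 0], "roll": 0},
    {"translation": [4, 0, 0], "roll": 0},
    {"translation": [4, 0, 0], "roll": 0},
    {"translation": [0, 0, 0], "roll": 0},
  ],
)

```text
time: 18.43
tool_pos: [0.5992, -0.1119, 0.0384]
tool_rot: [3.141, 0.006, 0.001]
contact_force: [-9.0, -6.9, 0.4]
opening: 0.0003
grip_force: 4.1
```

Call:
step_arm(
  commands=[
    {"translation": [-27, 0, 0], "roll": 0},
    {"translation": [0, -33, 0], "roll": 0},
    {"translation": [0, -33, 0], "roll": 0},
    {"translation": [0, -33, 0], "roll": 0},
    {"translation": [0, -28, 0], "roll": 0},
    {"translation": [0, 0, 0], "roll": 0},
    {"translation": [4, 0, 0], "roll": 0},
    {"translation": [4, 0, 0], "roll": 0},
    {"translation": [3, 0, 0], "roll": 0},
    {"translation": [3, 0, 0], "roll": 0},
    {"translation": [3, 0, 0], "roll": 0},
    {"translation": [3, 0, 0], "roll": 0},
    {"translation": [0, 0, 0], "roll": 0},
  ],
)

```text
time: 19.52
tool_pos: [0.5914, 0.0156, 0.0383]
tool_rot: [-3.139, 0.008, -0.002]
contact_force: [-9.1, 6.1, 4.4]
opening: 0.0005
grip_force: 4.7
```

Call:
step_arm(
  commands=[
    {"translation": [-10, 0, 0], "roll": 0},
    {"translation": [0, 33, 0], "roll": 0},
    {"translation": [0, 33, 0], "roll": 0},
    {"translation": [0, 33, 0], "roll": 0},
    {"translation": [0, 29, 0], "roll": 0},
    {"translation": [0, 0, 0], "roll": 0},
    {"translation": [4, 0, 0], "roll": 0},
    {"translation": [4, 0, 0], "roll": 0},
    {"translation": [4, 0, 0], "roll": 0},
    {"translation": [3, 0, 0], "roll": 0},
    {"translation": [3, 0, 0], "roll": 0},
    {"translation": [3, 0, 0], "roll": 0},
    {"translation": [0, 0, 0], "roll": 0},
  ],
)

```text
time: 20.6
tool_pos: [0.6025, -0.1128, 0.0391]
tool_rot: [3.141, 0.007, 0.001]
contact_force: [-12.2, -4.8, 8.6]
opening: 0.0005
grip_force: 6.1
```

Call:
step_arm(
  commands=[
    {"translation": [2, 0, 0], "roll": 0},
    {"translation": [2, 0, 0], "roll": 0},
    {"translation": [2, 0, 0], "roll": 0},
    {"translation": [0, 0, 0], "roll": 0},
  ],
)

```text
time: 20.93
tool_pos: [0.6084, -0.1135, 0.039]
tool_rot: [3.14, 0.007, 0.001]
contact_force: [-12.6, -7.3, 5.6]
opening: 0.0004
grip_force: 6.0
```

Call:
step_arm(
  commands=[
    {"translation": [-28, 0, 0], "roll": 0},
    {"translation": [0, -33, 0], "roll": 0},
    {"translation": [0, -33, 0], "roll": 0},
    {"translation": [0, -33, 0], "roll": 0},
    {"translation": [0, -28, 0], "roll": 0},
    {"translation": [0, 0, 0], "roll": 0},
    {"translation": [3, 0, 0], "roll": 0},
    {"translation": [3, 0, 0], "roll": 0},
    {"translation": [3, 0, 0], "roll": 0},
    {"translation": [2, 0, 0], "roll": 0},
    {"translation": [2, 0, 0], "roll": 0},
    {"translation": [0, 0, 0], "roll": 0},
  ],
)

```text
time: 21.93
tool_pos: [0.5929, 0.0143, 0.0388]
tool_rot: [-3.14, 0.008, -0.002]
contact_force: [-13.8, 5.1, 8.7]
opening: 0.0006
grip_force: 6.6
```

Call:
step_arm(
  commands=[
    {"translation": [2, 0, 0], "roll": 0},
    {"translation": [2, 0, 0], "roll": 0},
    {"translation": [2, 0, 0], "roll": 0},
    {"translation": [0, 0, 0], "roll": 0},
  ],
)

```text
time: 22.27
tool_pos: [0.5977, 0.0149, 0.0384]
tool_rot: [-3.139, 0.011, -0.002]
contact_force: [-16.0, 7.5, 9.2]
opening: 0.0004
grip_force: 8.0
```

Call:
step_arm(
  commands=[
    {"translation": [-25, 0, 0], "roll": 0},
    {"translation": [0, 16, -36], "roll": 0},
    {"translation": [0, 16, -36], "roll": 0},
    {"translation": [0, 16, -36], "roll": 0},
    {"translation": [0, 16, -36], "roll": 0},
    {"translation": [0, 0, -36], "roll": 0},
    {"translation": [0, 0, -36], "roll": 0},
    {"translation": [0, 0, 0], "roll": 0},
    {"translation": [0, 0, 0], "roll": 0},
  ],
)

```text
time: 23.02
tool_pos: [0.5783, -0.0515, 0.2576]
tool_rot: [3.14, -0.005, -0.003]
contact_force: [0.1, 0.6, -0.3]
opening: 0.0005
grip_force: 0.0
```

Run:
```python
from h import *
a=snap('wrist','w4.png'); o=observe();print(o['time'],o['tool_pos'],o['tool_rot'])
cv2.imwrite('pics/w4b.png',cv2.resize(a[:260,80:480,::-1],(800,520),interpolation=2))
```

```text
23.0667 [ 0.57727121 -0.05095009  0.25542554] [ 3.14129974e+00 -1.12285679e-03 -2.70012823e-03]
```

View pics/w4b.png

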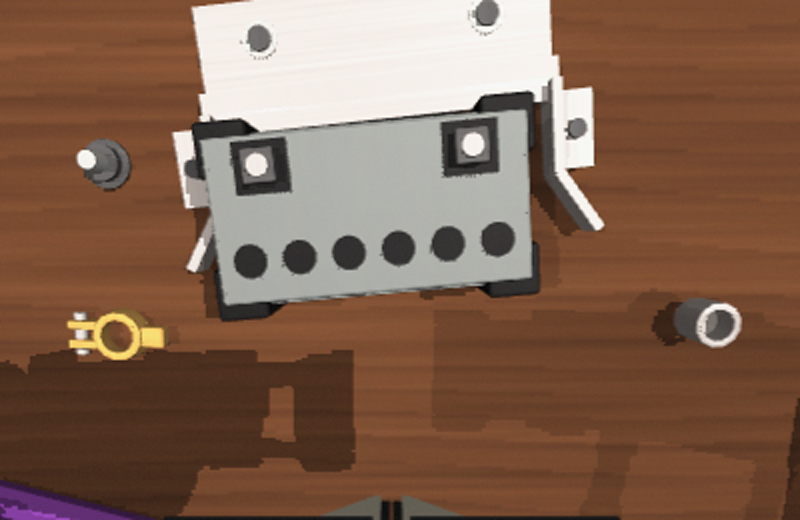

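The ledge is hidden under the lip. The posts are at (256,164) and (473,145), and the flare tips at (190,270) and (601,228), in the 2× crop with an 80 px offset.

Run:
```python
from h import *
def L(name,pts,z):
    P=ray('wrist',np.array(pts)/2+[80,0],z); d=P[0]-P[-1]; print(name,P[:,:2].round(4).tolist(),'mid',P[:,:2].mean(0).round(4),'len',np.linalg.norm(d).round(4),'yaw',np.arctan2(-d[0],d[1]).round(3)); return P[:,:2]
p=L('posts',[(256.5,164),(473,145)],.105)
L('ribs',[(222,319),(538,292)],.087)
f=L('flare',[(190,270),(601,228)],.030)
l=L('lip',[(202,118),(548,84)],.019)
g=L('pads bolts',[(259,38),(487,13)],.02)
L('check bolts',[(190,168),(577,128)],.01)
yb=np.arctan2(-(p[0]-p[1])[0],(p[0]-p[1])[1]); b=p.mean(0)-.022*np.array([np.cos(yb),np.sin(yb)])
print('bat',b,yb)
for y in (.085,.098): 
  for D in (f.mean(0)+.075*np.array([np.cos(y),np.sin(y)]),np.array([.711,-.0475])):
    d=b-D;c,s=np.cos(y),np.sin(y);print(y,D,'dockframe',c*d[0]+s*d[1],-s*d[0]+c*d[1])
```

```text
posts [[0.6739, 0.0041], [0.6809, -0.0853]] mid [ 0.6774 -0.0406] len 0.0896 yaw 0.079
ribs [[0.6076, 0.0271], [0.6194, -0.119]] mid [ 0.6135 -0.0459] len 0.1465 yaw 0.081
flare [[0.6263, 0.056], [0.6472, -0.1622]] mid [ 0.6367 -0.0531] len 0.2192 yaw 0.096
lip [[0.703, 0.0465], [0.7186, -0.1325]] mid [ 0.7108 -0.043 ] len 0.1797 yaw 0.087
pads bolts [[0.7401, 0.0146], [0.751, -0.1]] mid [ 0.7455 -0.0427] len 0.1151 yaw 0.095
check bolts [[0.6791, 0.0571], [0.6986, -0.1511]] mid [ 0.6888 -0.047 ] len 0.2092 yaw 0.093
bat [ 0.65546211 -0.0423267 ] 0.07870996652517041
0.085 [ 0.71147914 -0.04675418] dockframe -0.055438911345860396 0.009167206696301498
0.085 [ 0.711  -0.0475] dockframe -0.05489817952855695 0.00986965963066682
0.098 [ 0.71139006 -0.04578326] dockframe -0.05532139390421851 0.008912145088299248
0.098 [ 0.711  -0.0475] dockframe -0.0547652387364287 0.010582481888330967
```

The battery is within about 2 mm of home and about 10 mm left of the dock centre. I'll make one firm push on each rib to seat it on the stop.

Call:
step_arm(
  commands=[
    {"translation": [0, 29, 20], "roll": 0},
    {"translation": [0, 29, 35], "roll": 0},
    {"translation": [0, 0, 35], "roll": 0},
    {"translation": [0, 0, 35], "roll": 0},
    {"translation": [0, 0, 35], "roll": 0},
    {"translation": [0, 0, 35], "roll": 0},
    {"translation": [0, 0, 18], "roll": 0},
    {"translation": [0, 0, 0], "roll": 0},
    {"translation": [10, 0, 0], "roll": 0},
    {"translation": [10, 0, 0], "roll": 0},
    {"translation": [6, 0, 0], "roll": 0},
    {"translation": [3, 0, 0], "roll": 0},
    {"translation": [3, 0, 0], "roll": 0},
    {"translation": [2, 0, 0], "roll": 0},
    {"translation": [0, 0, 0], "roll": 0},
  ],
)

```text
time: 24.32
tool_pos: [0.6086, -0.1056, 0.0453]
tool_rot: [-3.141, 0.006, -0.001]
contact_force: [-8.7, -1.4, 5.0]
opening: 0.0006
grip_force: 4.4
```

Call:
step_arm(
  commands=[
    {"translation": [2, 0, 0], "roll": 0},
    {"translation": [2, 0, 0], "roll": 0},
    {"translation": [0, 0, 0], "roll": 0},
  ],
)

```text
time: 24.57
tool_pos: [0.6097, -0.1061, 0.0453]
tool_rot: [-3.141, 0.012, -0.001]
contact_force: [-19.7, -3.7, 13.8]
opening: 0.0006
grip_force: 10.0
```

Call:
step_arm(
  commands=[
    {"translation": [-28, 0, 0], "roll": 0},
    {"translation": [0, -33, 0], "roll": 0},
    {"translation": [0, -33, 0], "roll": 0},
    {"translation": [0, -33, 0], "roll": 0},
    {"translation": [0, -22, 5], "roll": 0},
    {"translation": [0, 0, 0], "roll": 0},
    {"translation": [4, 0, 0], "roll": 0},
    {"translation": [4, 0, 0], "roll": 0},
    {"translation": [3, 0, 0], "roll": 0},
    {"translation": [3, 0, 0], "roll": 0},
    {"translation": [2, 0, 0], "roll": 0},
    {"translation": [0, 0, 0], "roll": 0},
  ],
)

```text
time: 25.57
tool_pos: [0.5975, 0.0147, 0.0402]
tool_rot: [-3.141, 0.014, -0.002]
contact_force: [-23.8, 0.7, 18.3]
opening: 0.0003
grip_force: 11.8
```

Both ribs have stalled against the stop. The left face is at x = 0.607 and the right at 0.619, so the battery sits at yaw 0.097, square to the dock. Next I back off and look at the protector.

Call:
step_arm(
  commands=[
    {"translation": [-28, 0, 0], "roll": 0},
    {"translation": [0, 0, -38], "roll": 0},
    {"translation": [0, 0, -38], "roll": 0},
    {"translation": [0, 0, -38], "roll": 0},
    {"translation": [0, 0, -38], "roll": 0},
    {"translation": [0, 0, -38], "roll": 0},
    {"translation": [0, 0, -38], "roll": 0},
    {"translation": [0, 0, -38], "roll": 0},
    {"translation": [0, 0, -38], "roll": 0},
    {"translation": [0, 0, 0], "roll": 0},
  ],
)

```text
time: 26.4
tool_pos: [0.5776, 0.0139, 0.353]
tool_rot: [3.14, -0.015, -0.003]
contact_force: [1.0, 0.0, -0.2]
opening: 0.0001
grip_force: 0.0
```

Call:
step_arm(
  commands=[
    {"translation": [-14, -31, 0], "roll": 0},
    {"translation": [-14, -31, 0], "roll": 0},
    {"translation": [-14, -31, 0], "roll": 0},
    {"translation": [-14, -31, 0], "roll": 0},
    {"translation": [-14, -31, 0], "roll": 0},
    {"translation": [-14, -31, 0], "roll": 0},
    {"translation": [-14, -31, 0], "roll": 0},
    {"translation": [-14, -31, 0], "roll": 0},
    {"translation": [-14, -31, 0], "roll": 0},
    {"translation": [-14, -31, 0], "roll": 0},
    {"translation": [-14, -31, 0], "roll": 0},
    {"translation": [0, 0, 0], "roll": 0},
    {"translation": [0, 0, 0], "roll": 0},
    {"translation": [0, 0, 0], "roll": 0},
  ],
  fingers=1,
)

```text
time: 27.57
tool_pos: [0.4224, 0.3559, 0.344]
tool_rot: [3.141, -0.0, -0.002]
contact_force: [0.9, -0.2, 0.2]
opening: 0.0887
grip_force: 0.0
```

Run:
```python
from h import *
a=snap('wrist','w5.png'); o=observe();print(o['time'],o['tool_pos'],o['tool_rot'],o['opening'])
for n in ['cover','loop','hook_tip','stand']:
    for r in search_frame('wrist',n)[:3]: print(n,np.round(r['at'],3),round(r['confidence'],2),proj('wrist',r['at']).round()[0])
cv2.imwrite('pics/w5b.png',cv2.resize(a[:,:,::-1],(800,600),interpolation=2))
```

```text
27.6167 [0.42253723 0.35555263 0.34405163] [ 3.14123454e+00 -3.34711867e-04 -2.97186052e-03] 0.09064694821534841
cover [0.35  0.501 0.02 ] 0.95 [174. 217.]
cover [0.58  0.533 0.026] 0.78 [131.  41.]
loop [0.455 0.366 0.155] 0.7 [264. 154.]
loop [0.36  0.501 0.019] 0.69 [173. 210.]
loop [0.579 0.534 0.023] 0.6 [132.  42.]
hook_tip [0.484 0.367 0.012] 0.85 [267. 120.]
stand [0.484 0.369 0.009] 0.97 [265. 120.]
```

View pics/w5b.png

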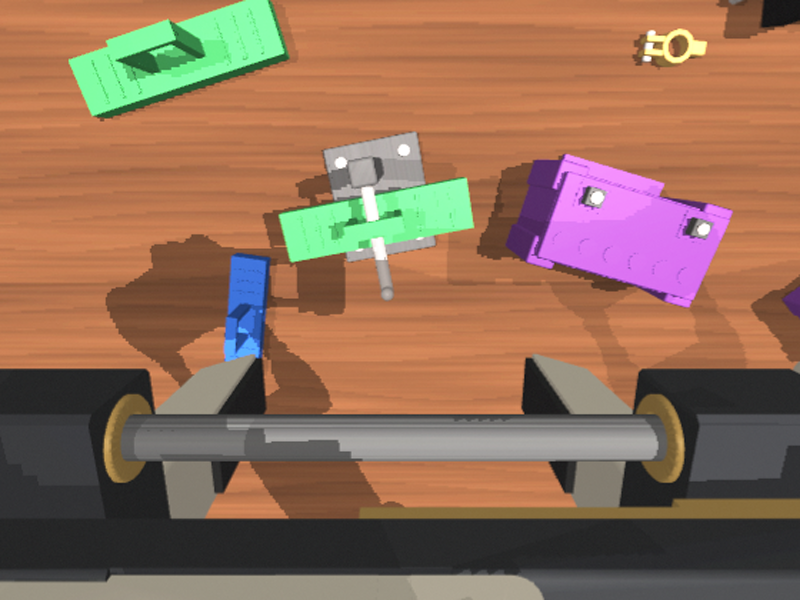

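The hanging cap's top corners are at (279,213), (467,179), (473,226) and (290,262). The loop bar runs from (345,231) to (402,219), and the hook tip is at (388,293).

Run:
```python
from h import *
f=.7
r=lambda p,z: ray('wrist',np.array(p)*f,z)[:,:2]
c=r([(279,213),(467,179),(473,226),(290,262)],.154);print(c.round(4),c.mean(0).round(4))
for a,b in((0,1),(3,2),(1,2),(0,3)): d=c[a]-c[b];print(np.linalg.norm(d).round(4),np.arctan2(-d[0],d[1]).round(3))
b=r([(345,235),(402,222)],.199);print('bar',b,b.mean(0),np.linalg.norm(b[0]-b[1]))
t=r([(388,292)],.203);p=r([(362,168)],.205);d=p-t;print('tip,post',t,p,np.linalg.norm(d),np.arctan2(d[0,1],d[0,0]))
```

```text
[[0.4598 0.434 ]
 [0.482  0.3056]
 [0.4504 0.3003]
 [0.4255 0.4285]] [0.4545 0.3671]
0.1303 0.171
0.1306 0.191
0.0321 -1.405
0.0347 -1.412
bar [[0.45110535 0.38481136]
 [0.45880634 0.35027863]] [0.45495584 0.36754499] 0.03538099062272887
tip,post [[0.41633554 0.35895003]] [[0.49041104 0.37333333]] 0.07545899185444215 0.19178437155393763
```

Call:
step_arm(
  commands=[
    {"translation": [16, -6, 0], "roll": 0},
    {"translation": [16, -6, 0], "roll": 0},
    {"translation": [0, 0, 0], "roll": -0.094},
    {"translation": [0, 0, 0], "roll": -0.094},
    {"translation": [0, 0, 0], "roll": 0},
    {"translation": [0, 0, 30], "roll": 0},
    {"translation": [0, 0, 30], "roll": 0},
    {"translation": [0, 0, 30], "roll": 0},
    {"translation": [0, 0, 30], "roll": 0},
    {"translation": [0, 0, 20], "roll": 0},
    {"translation": [0, 0, 20], "roll": 0},
    {"translation": [0, 0, 0], "roll": 0},
    {"translation": [0, 0, 0], "roll": 0},
  ],
)

```text
time: 28.9
tool_pos: [0.4535, 0.3682, 0.1838]
tool_rot: [3.141, 0.002, 0.184]
contact_force: [1.0, -0.5, 0.6]
opening: 0.0921
grip_force: 0.0
```

Call:
step_arm(
  commands=[
    {"translation": [1, 1, 8], "roll": 0},
    {"translation": [0, 0, 8], "roll": 0},
    {"translation": [0, 0, 7], "roll": 0},
    {"translation": [0, 0, 0], "roll": 0},
    {"translation": [0, 0, 0], "roll": 0},
  ],
)

```text
time: 29.32
tool_pos: [0.4546, 0.3678, 0.1608]
tool_rot: [3.141, 0.001, 0.187]
contact_force: [-0.4, 0.3, 0.3]
opening: 0.0918
grip_force: 0.0
```

Call:
step_arm(
  commands=[
    {"translation": [0, 0, 0], "roll": 0},
    {"translation": [0, 0, 0], "roll": 0},
    {"translation": [0, 0, 0], "roll": 0},
    {"translation": [0, 0, 0], "roll": 0},
    {"translation": [0, 0, 0], "roll": 0},
    {"translation": [0, 0, 0], "roll": 0},
    {"translation": [0, 0, 0], "roll": 0},
    {"translation": [0, 0, 0], "roll": 0},
  ],
  fingers=0.25,
  grip_force=15,
)

```text
time: 29.98
tool_pos: [0.4548, 0.3679, 0.1611]
tool_rot: [-3.142, -0.0, 0.187]
contact_force: [0.2, -0.0, 0.4]
opening: 0.0427
grip_force: 0.0
```

Call:
step_arm(
  commands=[
    {"translation": [0, 0, 0], "roll": 0},
    {"translation": [0, 0, 0], "roll": 0},
    {"translation": [0, 0, 0], "roll": 0},
    {"translation": [0, 0, 0], "roll": 0},
    {"translation": [0, 0, 0], "roll": 0},
  ],
  fingers=0,
  grip_force=15,
)

```text
time: 30.4
tool_pos: [0.4548, 0.3679, 0.1611]
tool_rot: [-3.142, -0.0, 0.187]
contact_force: [-0.6, 0.5, -1.0]
opening: 0.0357
grip_force: 15.0
```

Call:
step_arm(
  commands=[
    {"translation": [0, 0, -5], "roll": 0},
    {"translation": [0, 0, -5], "roll": 0},
    {"translation": [0, 0, -5], "roll": 0},
    {"translation": [0, 0, -5], "roll": 0},
    {"translation": [0, 0, 0], "roll": 0},
    {"translation": [0, 0, 0], "roll": 0},
  ],
)

```text
time: 30.9
tool_pos: [0.455, 0.368, 0.1816]
tool_rot: [-3.141, -0.001, 0.187]
contact_force: [-0.1, 0.6, -1.0]
opening: 0.036
grip_force: 15.0
```

Call:
step_arm(
  commands=[
    {"translation": [-6, 0, 0], "roll": 0},
    {"translation": [-10, 0, 0], "roll": 0},
    {"translation": [-12, 0, 0], "roll": 0},
    {"translation": [-12, 0, 0], "roll": 0},
    {"translation": [-12, 0, 0], "roll": 0},
    {"translation": [-12, 0, 0], "roll": 0},
    {"translation": [-12, 0, 0], "roll": 0},
    {"translation": [-12, 0, 0], "roll": 0},
    {"translation": [-12, 0, 0], "roll": 0},
    {"translation": [0, 0, 0], "roll": 0},
  ],
)

```text
time: 31.73
tool_pos: [0.3541, 0.3487, 0.1808]
tool_rot: [3.141, 0.002, 0.188]
contact_force: [0.6, 0.1, -1.6]
opening: 0.0357
grip_force: 15.0
```

Call:
step_arm(
  commands=[
    {"translation": [0, 0, -20], "roll": 0},
    {"translation": [0, 0, -30], "roll": 0},
    {"translation": [0, 0, -30], "roll": 0},
    {"translation": [0, 0, -30], "roll": 0},
    {"translation": [0, 0, -15], "roll": 0},
    {"translation": [0, 0, 0], "roll": 0},
  ],
)

```text
time: 32.23
tool_pos: [0.3581, 0.3503, 0.3098]
tool_rot: [-3.138, -0.007, 0.187]
contact_force: [-0.7, 0.5, -0.0]
opening: 0.0359
grip_force: 15.0
```

Call:
step_arm(
  commands=[
    {"translation": [7, 15, 0], "roll": 0},
    {"translation": [11, 26, 0], "roll": 0},
    {"translation": [13, 33, 0], "roll": 0},
    {"translation": [13, 33, 0], "roll": 0},
    {"translation": [13, 33, 0], "roll": 0},
    {"translation": [13, 33, 0], "roll": 0},
    {"translation": [13, 33, 0], "roll": 0},
    {"translation": [13, 33, 0], "roll": 0},
    {"translation": [13, 33, 0], "roll": 0},
    {"translation": [13, 33, 0], "roll": 0},
    {"translation": [13, 33, 0], "roll": 0},
    {"translation": [13, 33, 0], "roll": 0},
    {"translation": [13, 33, 0], "roll": 0},
    {"translation": [8, 23, 0], "roll": 0.046},
    {"translation": [0, 0, 0], "roll": 0.047},
    {"translation": [0, 0, 0], "roll": 0},
    {"translation": [0, 0, 0], "roll": 0},
  ],
)

```text
time: 33.65
tool_pos: [0.6016, -0.0389, 0.3044]
tool_rot: [-3.141, 0.002, 0.095]
contact_force: [0.1, 0.4, -1.2]
opening: 0.0357
grip_force: 15.0
```

Run:
```python
from h import *
a=snap('wrist','w6.png'); o=observe();print(o['time'],o['tool_pos'],o['tool_rot'],o['opening'])
cv2.imwrite('pics/w6b.png',cv2.resize(a[:300,60:500,::-1],(800,545),interpolation=2))
```

```text
33.7 [ 0.60150402 -0.03841918  0.3050224 ] [-3.14081388e+00  1.60241786e-03  9.56436723e-02] 0.03583424763757618
```

View pics/w6b.png

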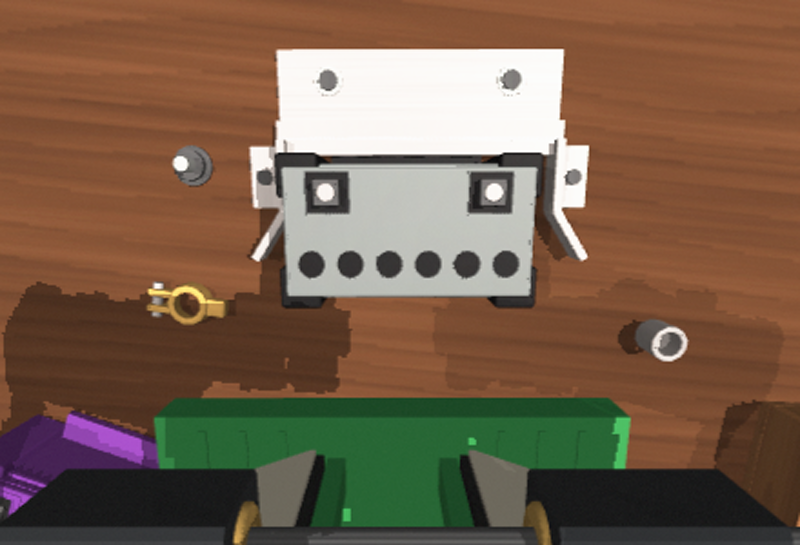

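Both battery and dock look square. The posts are at (325,192) and (494,192), the lip edge is at row 155, and the cover's top far edge runs from (156,417) to (629,417).

Run:
```python
from h import *
k=800/440
r=lambda p,z: ray('wrist',np.array(p)/k+[60,0],z)[:,:2]
o=observe(); T=np.array(o['tool_pos']); y=o['tool_rot'][2]
c,s=np.cos(y),np.sin(y)
def tf(P): d=P-T[:2]; return np.c_[d@[c,s],d@[s,-c]]
p=r([(325.5,192),(494,192)],.105);d=p[0]-p[1];print('posts',p,p.mean(0),np.linalg.norm(d),'yaw',np.arctan2(-d[0],d[1])); print('target in tool',tf(p),tf(p).mean(0))
e=r([(156,417),(629,417)],T[2]-.005);print('cap top far edge tool',tf(e),np.linalg.norm(e[0]-e[1]))
e=r([(175,399),(612,399)],T[2]-.023);print('cap bottom far edge tool',tf(e),np.linalg.norm(e[0]-e[1]))
l=r([(280,155),(563,155)],.019);L=r([(318,163),(500,163)],.087);f=r([(256,262),(583,258)],.03)
yy=.096;D=f.mean(0)+.075*np.array([np.cos(yy),np.sin(yy)]);b=p.mean(0)-.022*np.array([np.cos(yy),np.sin(yy)])
print('dock',D,l.mean(0)); dd=b-D; print('bat in dock',dd@[np.cos(yy),np.sin(yy)],dd@[-np.sin(yy),np.cos(yy)])
```

```text
posts [[ 0.67562598  0.0043649 ]
 [ 0.68420772 -0.08572469]] [ 0.67991685 -0.04067989] 0.09049740626119422 yaw 0.09497129798699706
target in tool [[ 0.07786898 -0.03551005]
 [ 0.07780813  0.05498734]] [0.07783856 0.00973864]
cap top far edge tool [[ 0.01744294 -0.06374644]
 [ 0.01735943  0.06404175]] 0.12778822483582433
cap bottom far edge tool [[ 0.01689673 -0.06451842]
 [ 0.01681123  0.06546653]] 0.1299849788193361
dock [ 0.71293903 -0.04632374] [ 0.70498625 -0.04822013]
bat in dock -0.0543291572572523 0.008783121356560158
```

Call:
step_arm(
  commands=[
    {"translation": [20, 3, 0], "roll": 0},
    {"translation": [20, 3, 0], "roll": 0},
    {"translation": [20, 2, 0], "roll": 0},
    {"translation": [18, 2, 0], "roll": 0},
    {"translation": [0, 0, 0], "roll": 0},
    {"translation": [0, 0, 25], "roll": 0},
    {"translation": [0, 0, 30], "roll": 0},
    {"translation": [0, 0, 30], "roll": 0},
    {"translation": [0, 0, 30], "roll": 0},
    {"translation": [0, 0, 20], "roll": 0},
    {"translation": [0, 0, 15], "roll": 0},
    {"translation": [0, 0, 0], "roll": 0},
    {"translation": [0, 0, 0], "roll": 0},
  ],
)

```text
time: 34.78
tool_pos: [0.6796, -0.0407, 0.1559]
tool_rot: [-3.141, 0.001, 0.095]
contact_force: [-0.1, 0.0, -0.4]
opening: 0.0358
grip_force: 15.0
```

Call:
step_arm(
  commands=[
    {"translation": [0, 0, 6], "roll": 0},
    {"translation": [0, 0, 6], "roll": 0},
    {"translation": [0, 0, 5], "roll": 0},
    {"translation": [0, 0, 4], "roll": 0},
    {"translation": [0, 0, 3], "roll": 0},
    {"translation": [0, 0, 3], "roll": 0},
    {"translation": [0, 0, 3], "roll": 0},
    {"translation": [0, 0, 0], "roll": 0},
    {"translation": [0, 0, 0], "roll": 0},
  ],
)

```text
time: 35.53
tool_pos: [0.6804, -0.0415, 0.1259]
tool_rot: [-3.141, 0.0, 0.094]
contact_force: [-0.2, -0.7, -0.6]
opening: 0.0356
grip_force: 15.0
```

Call:
step_arm(
  commands=[
    {"translation": [0, 0, 2], "roll": 0},
    {"translation": [0, 0, 2], "roll": 0},
    {"translation": [0, 0, 0], "roll": 0},
    {"translation": [0, 0, 0], "roll": 0},
  ],
)

```text
time: 35.87
tool_pos: [0.6804, -0.0415, 0.1219]
tool_rot: [-3.141, 0.0, 0.094]
contact_force: [-0.3, 0.1, -0.8]
opening: 0.036
grip_force: 15.0
```

Call:
step_arm(
  commands=[
    {"translation": [0, 0, 1], "roll": 0},
    {"translation": [0, 0, 1], "roll": 0},
    {"translation": [0, 0, 0], "roll": 0},
    {"translation": [0, 0, 0], "roll": 0},
  ],
)

```text
time: 36.2
tool_pos: [0.6806, -0.0415, 0.1202]
tool_rot: [-3.142, -0.0, 0.094]
contact_force: [1.1, 0.1, -0.2]
opening: 0.0358
grip_force: 15.0
```

Call:
step_arm(
  commands=[
    {"translation": [0, 0, 1], "roll": 0},
    {"translation": [0, 0, 1], "roll": 0},
    {"translation": [0, 0, 0], "roll": 0},
    {"translation": [0, 0, 0], "roll": 0},
  ],
)

```text
time: 36.53
tool_pos: [0.6807, -0.0415, 0.1201]
tool_rot: [3.141, -0.002, 0.094]
contact_force: [-3.6, 0.6, 8.8]
opening: 0.0356
grip_force: 15.0
```

Contact came at TCP 0.120, which matches the lid height and is not the post tops. I'll release and rise.

Call:
step_arm(
  commands=[
    {"translation": [0, 0, -1], "roll": 0},
    {"translation": [0, 0, 0], "roll": 0},
    {"translation": [0, 0, 0], "roll": 0},
    {"translation": [0, 0, 0], "roll": 0},
    {"translation": [0, 0, 0], "roll": 0},
    {"translation": [0, 0, 0], "roll": 0},
    {"translation": [0, 0, 0], "roll": 0},
  ],
  fingers=0.7,
)

```text
time: 37.12
tool_pos: [0.6804, -0.0415, 0.1188]
tool_rot: [-3.141, 0.0, 0.094]
contact_force: [0.6, 0.3, 0.3]
opening: 0.0639
grip_force: 0.0
```

Call:
step_arm(
  commands=[
    {"translation": [0, 0, -10], "roll": 0},
    {"translation": [0, 0, -20], "roll": 0},
    {"translation": [0, 0, -30], "roll": 0},
    {"translation": [0, 0, -35], "roll": 0},
    {"translation": [-20, 0, -35], "roll": 0},
    {"translation": [-30, 0, -35], "roll": 0},
    {"translation": [-30, 0, -20], "roll": 0},
    {"translation": [0, 0, 0], "roll": 0},
    {"translation": [0, 0, 0], "roll": 0},
  ],
)

```text
time: 37.87
tool_pos: [0.6035, -0.0489, 0.3038]
tool_rot: [3.14, -0.005, 0.093]
contact_force: [0.3, -0.3, -0.5]
opening: 0.0641
grip_force: 0.0
```

Run:
```python
from h import *
a=snap('wrist','w7.png'); o=observe();print(o['time'],o['tool_pos'],o['tool_rot'],o['opening'])
cv2.imwrite('pics/w7b.png',cv2.resize(a[:300,60:500,::-1],(800,545),interpolation=2))
```

```text
37.9167 [ 0.60375099 -0.04874213  0.30172235] [ 3.14125330e+00 -1.92573594e-03  9.35241494e-02] 0.06424317540414222
```

View pics/w7b.png

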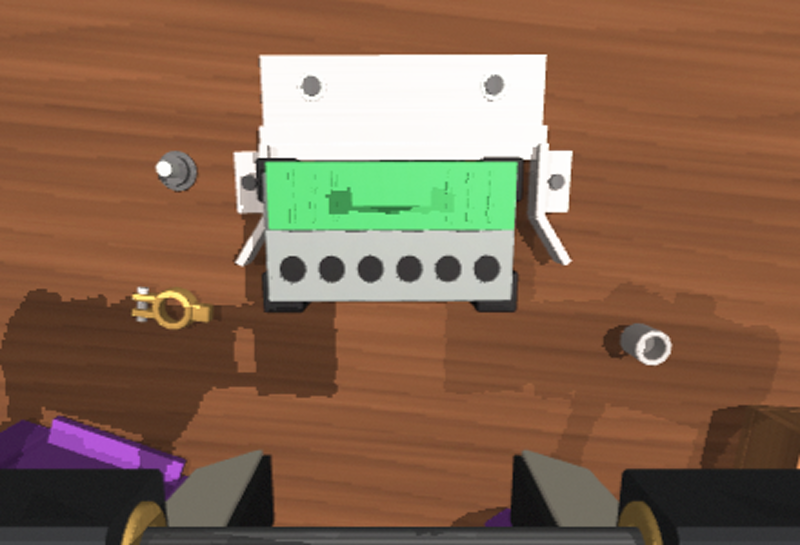

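The protector sits flat and square on the lid, at pixels (265–517, 160–231). The battery is home and the loose parts look undisturbed, so I'm handing in.

```bash
python3 -c "
from cell import *
print(hand_in())"
```

```text
the job is handed in; nothing more can be done
None
```

I walked the battery home under the dock lip by its two near ribs, set the green protector flat over both posts, and handed the job in at about 38 s; the hand-in returned no verdict.

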